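# Release the yellow ratchet clamp

### The arm

A 6-joint arm with a two-finger parallel gripper is mounted at the origin on the work surface. World frame = base frame: x ahead of the robot, y to its left, z up, the work surface at z = 0. Lengths are in mm, angles in rad, forces in N, time in s.
With the tool pointing down it reaches from about 275 to 1000 mm from the base axis. Payload 8.4 kg.
Tool frame: the origin (TCP) lies where the fingers leave the gripper's body, on its centre line; the fingertips stand 73 mm ahead of it and the grasp point (between the pads) lies 54 mm ahead of it (grip_point_offset is the distance from the TCP to the grasp point, in mm); z points along the fingers, y is the direction in which the jaws open and shut (so a half turn about z gives the same grasp; the last joint's range is limited). The gripper opens to 85 mm and grips with 20 to 120 N. Pads are 22 mm wide; open, the fingers measure 114 mm over their backs; the gripper's body (76 mm by 85 mm) begins 54 mm behind the grasp point. The pads swing forward as they close: fully open they stand 13 mm farther back than shut.
Start: joints at [1.136, 0.353, 1.633, -0, 1.155, -0.002], TCP at [262.133, 567.375, 303.881] pointing down, gripper open.
Joint ranges: [-2.63, 2.63], [-0.92, 2.1], [0.06, 2.66], [-1.3, 4.44], [0, 2.69], [-3.02, 3.02]. Speed limits (rad/s): [2.22, 2.22, 2.79, 3.14, 3.14, 3.14].

### API

Orientations are given as [roll, pitch, yaw] about the fixed x, y, z axes, in that order (R = Rz(yaw) Ry(pitch) Rx(roll)).
In Python, from rig import sense, grab_frame, sign_off, grip_point_offset gives the robot as it stands. The module is installed in compiled form; this text tells all that it offers.
- The arm moves only by the tool drive_tool, never from a script. Its argument "targets" is one flat list of numbers, 7 for each row, row after row: the shift along the tool's x, y, z in m, then the turn, a rotation vector about the tool's x, y, z in rad, then the opening, from 0 (shut) to 1 (fully open). In form: [tx, ty, tz, wx, wy, wz, grip, tx, ty, tz, wx, wy, wz, grip, ...]. A call has 1 to 12 rows; each row is the pose to reach, as a shift and turn from the pose commanded when the call began, along the tool's axes at that moment; what a row does not reach only later rows make up. A row lasts 1/12 s, in which the tool goes at most 41.7 mm and 7.16 degrees, less where a joint would pass 70% of its speed; a pose out of reach is approached as far as the arm can. A call with a gripper value outside its range is refused whole. The fingers move at their own pace and stop on an object; "force" is the grip in N (left out, the last holds). Time passes only in rows, so rows that repeat a pose let the fingers close. It gives the time, the measured TCP pose, the force and the opening at its end, in the units of the state.
- sense(): the state, without advancing time (a new reading comes with each control period).
- grab_frame(name): name is "scene" or "top" or "wrist"; returns a dict with "color" (400x640x3 uint8, blue, green, red), "vertical_fov" (degrees; the focal length in pixels is half the picture's height over the tangent of half this angle, whatever the lens; pixels are square), "cx", "cy" (the principal point, pixels), "world_from_camera" (4x4, takes a point from camera to world coordinates). Camera axes: x right, y down, z forward; pixel columns grow to the right and rows downward; lengths in mm; the calibration is good to about 2 mm. A picture is of the moment at which its call begins. There is no depth.
- sign_off(): hands the job in, once; it reports no verdict.
The state is a dict: "clock": time; "qpos": joint angles; "qvel": joint speeds; "joint_efforts": joint torques, N m; "eef_pos": TCP position; "tcp_rot": TCP orientation; "contact_force": force on the tool from outside, world axes, zero at the start; "wrist_torque": the same for the moment, N m; "opening": opening from 0.0 (shut) to 1.0 (fully open).
Only numpy, scipy, OpenCV 4.12 (cv2) and the standard library are available. Lean on these libraries where they do the work, as an engineer would, in place of code of your own. Each camera call takes 0.05 s, during which the arm holds its last target. There are 200 camera calls.

### The job

The glue has set, so open the yellow gluing clamp: lift its red pawl out of the wheel's teeth and throw it right back so that it stays up by itself, then turn the toothed wheel backward (counterclockwise seen from above) by its wooden crank peg, all the way to its stop, so that the jaw backs off. Leave the pawl thrown back, and leave the blue clamp's pawl as it is.

Things in the scene. Friction and masses are not known exactly. Their poses are not given: they have to be found in the camera images.
- clamp: Yellow ratchet clamp, fixed to the table (blue twin on the other side; they swap sides). Origin: on the table, on the vertical axis of its toothed steel wheel (radius 70 mm, flat top at 45 mm, rim teeth up to 56 mm). z up, x along the bed to the jaws (125 to 235 mm out, 87 mm high), y to the pawl. Pawl hinge: parallel to x through (0, 125, 60) mm; its cheeks are 35 mm wide, 74 mm high.
- crank_peg (a point): Middle of the wooden crank peg that stands on the yellow wheel: an upright cylinder, 18 mm in diameter, from 45 to 105 mm above the table (this point at 75 mm), 42 mm from the wheel axis. At wheel angle 0 it is on the clamp's -x side; turned backward it moves towards the clamp's -y side. The wood is a sleeve that spins freely on its pin.
- pawl_knob (a point): Centre of the red cross-bar knob on the yellow clamp's pawl: 14 mm in diameter, 28 mm long parallel to the clamp's x axis, at (0, 75, 85) mm in the clamp's frame when down, 56 mm from the hinge line. Below it the pawl's arm, 14 mm wide, reaches 72 mm from the hinge to the teeth. Pinch the knob by its two ends from above and swing it up and over the hinge, away from the wheel.
- pawl (a joint): Yellow pawl's angle, rad: 0 down between the teeth, grows as it is lifted up and away from the wheel; clear of the teeth above 0.25; back stop at 1.9 (knob then at (0, 165, 99) mm in the clamp's frame). Swings freely, about 80 g: let go below about 1.1 it falls back into the teeth, beyond 1.5 it falls outward and rests on the stop.
- wheel (a joint): Yellow wheel's angle, rad: 0 to 0.08 at the start, grows as it turns backward (counterclockwise from above), stop at 1.5. With the pawl down a tooth meets it by about 0.15 and it goes no farther. Friction 0.1 N m (2 to 3 N at the peg); it stays where it is left. It draws the sliding jaw back 19 mm per rad.
- bpawl_knob (a point): Centre of the red cross-bar knob on the blue clamp's pawl (both clamps have the same shape); not to be moved.

How it is judged:
By the outcome, as a careful person would: the job done as asked, in the order asked, and still so for the second after the job is handed in, with the robot touching nothing.
It also fails if it takes over 51 s, if anything falls off the work surface, if the arm or the gripper's body presses on something with over 40 N, if the wrist force passes 120 N, or if a joint passes its speed limit or range.

## Working session

There is one attempt and no reset: what is moved stays moved. The work goes in short steps, Python scripts to look and compute and a tool call to move; the robot and the scene stay as the last step left them, time stands still between calls to the robot, and variables do not carry over. Pictures are saved under pics/ and viewed, about 8 in all and at most 12, crops included, and the job is handed in when it is done.

Besides the shell and the picture viewer there is one more tool, called after "Emit:" as name(argument=value, ...) on one line, values as JSON. drive_tool: Moves the arm, as the interface text tells. Its arguments: {"type":"object","properties":{"targets":{"type":"array"},"force":{"type":"number"}},"required":["targets"]}

```bash
mkdir -p pics
cat > h.py <<'E'
import numpy as np, cv2
from rig import sense, grab_frame, sign_off, grip_point_offset
def K(f):
    h,w=f["color"].shape[:2]; F=h/2/np.tan(np.radians(f["vertical_fov"])/2); return F,f["cx"],f["cy"]
def ray(f,u,v):
    F,cx,cy=K(f); T=np.array(f["world_from_camera"]); d=T[:3,:3]@np.array([(u-cx)/F,(v-cy)/F,1]); return T[:3,3],d/np.linalg.norm(d)
def plane(f,u,v,z):
    o,d=ray(f,u,v); return o+d*(z-o[2])/d[2]
def tri(a,b):
    (o1,d1),(o2,d2)=a,b; s=np.linalg.lstsq(np.c_[d1,-d2],o2-o1,rcond=None)[0]; p,q=o1+s[0]*d1,o2+s[1]*d2; return (p+q)/2,np.linalg.norm(p-q)
E
python3 - <<'E'
from h import *
s=sense(); print({k:np.round(v,3) for k,v in s.items()}, grip_point_offset)
fs={n:grab_frame(n) for n in("scene","top","wrist")}
for n,f in fs.items(): cv2.imwrite(f"pics/{n}0.png",f["color"]); print(n,np.round(f["world_from_camera"],3).tolist(),K(f))
import pickle; pickle.dump(fs,open("f0.pkl","wb"))
E
```

```text
{'clock': np.float64(0.0), 'qpos': array([ 1.136,  0.354,  1.634,  0.   ,  1.155, -0.002]), 'qvel': array([-0.001,  0.001, -0.   , -0.001, -0.   ,  0.001]), 'joint_efforts': array([ 1.0000e-03, -6.0526e+01, -3.4207e+01, -0.0000e+00,  1.0000e-02,
        0.0000e+00]), 'eef_pos': array([261.994, 567.028, 303.146]), 'tcp_rot': array([-3.14 , -0.   ,  2.709]), 'contact_force': array([-0.575, -0.036, -0.369]), 'wrist_torque': array([0.069, 0.002, 0.011]), 'opening': np.float64(1.0)} 53.900000000000006
scene [[0.448, 0.548, -0.706, 1220.374], [0.894, -0.276, 0.354, -351.505], [-0.001, -0.79, -0.613, 701.108], [0.0, 0.0, 0.0, 1.0]] (np.float64(464.99585669396214), 311.2624955051277, 197.9370305501194)
top [[-0.008, -0.998, 0.062, 443.629], [-1.0, 0.008, 0.007, 0.004], [-0.007, -0.062, -0.998, 1335.533], [0.0, 0.0, 0.0, 1.0]] (np.float64(504.1511537409641), 327.4544427649626, 204.18561669492573)
wrist [[0.419, 0.871, 0.257, 197.479], [0.908, -0.401, -0.12, 597.295], [-0.002, 0.284, -0.959, 373.809], [0.0, 0.0, 0.0, 1.0]] (np.float64(357.1074201455957), 315.3045276500858, 202.7420880776357)
```

View pics/scene0.png

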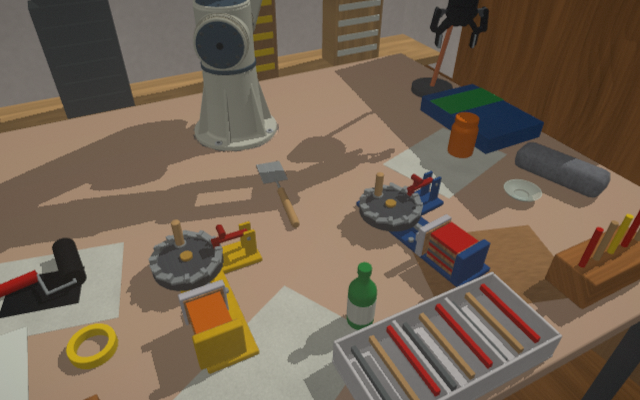

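View pics/top0.png

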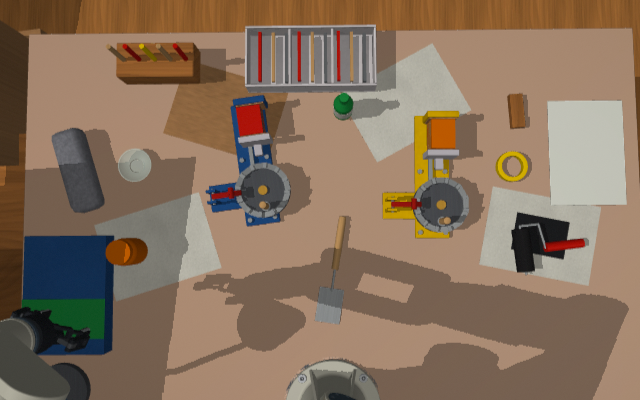

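The scene view shows the yellow clamp with its wheel at about (187,258), peg at (177,233) and red pawl at (228,236). The top view shows its wheel at about (441,205) and knob at about (403,204). I'll enlarge both.

Run:
```python
from h import *
import pickle; fs=pickle.load(open("f0.pkl","rb"))
a=cv2.resize(fs["top"]["color"][155:250,375:485],None,fx=5,fy=5,interpolation=cv2.INTER_CUBIC)[:,:400]
a=cv2.resize(fs["top"]["color"][160:250,375:475],(400,360),interpolation=cv2.INTER_CUBIC)
b=cv2.resize(fs["scene"]["color"][205:295,170:270],(400,360),interpolation=cv2.INTER_CUBIC)
cv2.imwrite("pics/c1.png",np.hstack([a,b]))
for n,(x0,y0,x1,y1) in {"top":(375,155,485,250),"scene":(140,205,275,300)}.items():
    im=fs[n]["color"][y0:y1,x0:x1]; hsv=cv2.cvtColor(im,cv2.COLOR_BGR2HSV); h,s,v=cv2.split(hsv)
    for nm,m in {"red":((h<6)|(h>172))&(s>150)&(v>60),"wood":(h>8)&(h<19)&(s>70)&(s<190)&(v>90),"hub":(h>=15)&(h<24)&(s>120)}.items():
        N,L,st,c=cv2.connectedComponentsWithStats(m.astype(np.uint8))
        for i in range(1,N):
            if 15<st[i,4]<2000: print(n,nm,st[i,:2]+[x0,y0],st[i,2:],np.round(c[i]+[x0,y0],1))
```

```text
top red [392 198] [ 30  12 158] [408.1 203.6]
top wood [439 217] [12  8 72] [444.7 220.4]
top hub [382 155] [  68   84 1192] [410.5 201.2]
top hub [432 159] [ 17  19 156] [441.  169.7]
top hub [436 200] [10 10 75] [440.8 204.2]
top hub [439 217] [12  7 58] [444.7 220.4]
scene red [211 225] [ 36  21 269] [225.  235.3]
scene wood [220 236] [21 10 75] [230.3 241.1]
scene wood [188 288] [35 12 96] [206.4 293.9]
scene hub [172 221] [ 7  5 22] [175.1 222.6]
scene hub [210 221] [  53   79 1380] [238.4 255.8]
scene hub [180 251] [ 13  10 106] [185.9 255.5]
```

View pics/c1.png

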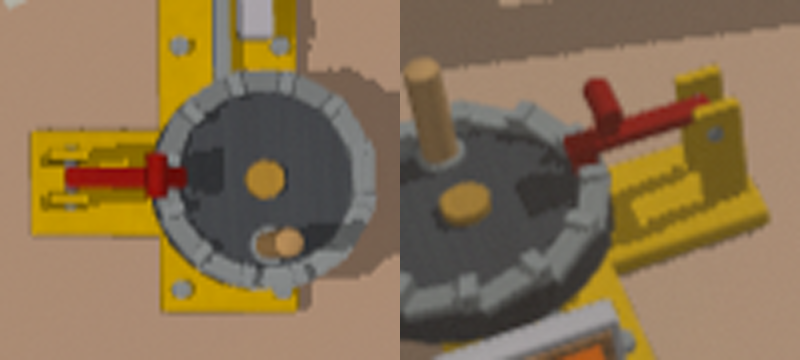

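The crop puts the knob at top (414.5,203.8) / scene (220.5,231), the peg's top at top (447.2,220.2) / scene (175.7,221.5), and the hub at top (441,204.5) / scene (186,255.5). Next I triangulate.

Run:
```python
from h import *
import pickle; fs=pickle.load(open("f0.pkl","rb")); t,s=fs["top"],fs["scene"]
P={}
for n,a,b in [("knob",(414.5,203.8),(220.5,231)),("pegtop",(447.2,220.2),(175.7,221.5)),("hub",(441,204.5),(186,255.5))]:
    P[n],e=tri(ray(t,*a),ray(s,*b)); print(n,np.round(P[n],1),"gap",round(e,1))
# bed edge directions from yellow mask in top view at z~0..; pawl arm dir
hub=P["hub"][:2]; k=P["knob"][:2]-hub; print("hub-knob",np.linalg.norm(k),"yaw of clamp x",np.arctan2(k[1],k[0])-np.pi/2)
p=P["pegtop"][:2]-hub; print("peg r",np.linalg.norm(p),"dir",np.arctan2(p[1],p[0]))
k2=plane(t,414.5,203.8,85);h2=plane(t,441,204.5,50);p2=plane(t,447.2,220.2,105); print(k2,h2,p2)
print(plane(s,220.5,231,85),plane(s,186,255.5,50),plane(s,175.7,221.5,105))
# bed left edge line points: 
im=t["color"]; hsv=cv2.cvtColor(im,cv2.COLOR_BGR2HSV); m=cv2.inRange(hsv,(20,150,60),(33,255,255))
m[:, :370]=0; m[:, 475:]=0
pts=[]
for r in list(range(120,188)): 
    c=np.where(m[r,410:425])[0]
    if len(c): pts.append(plane(t,c[0]+410,r,10)[:2])
vx=cv2.fitLine(np.float32(pts),cv2.DIST_HUBER,0,.01,.01).ravel(); print("bed edge dir",np.arctan2(vx[1],vx[0]),len(pts))
q=sense();print(q["tcp_rot"],q["qpos"])
```

```text
knob [ 521.6 -206.    82.7] gap 4.5
pegtop [ 479.4 -281.2  104.3] gap 4.5
hub [ 521.1 -280.3   47.3] gap 2.8
hub-knob 74.29311806052374 yaw of clamp x -0.006901979723189733
peg r 41.688719562515836 dir -3.1194842233322775
[ 520.72676145 -207.80088768   85.        ] [ 520.52251114 -281.09306888   50.        ] [ 478.78265173 -283.30539658  105.        ]
[ 525.22402161 -204.4841868    85.        ] [ 524.64929867 -279.27963022   50.        ] [ 481.41053858 -279.20809064  105.        ]
bed edge dir -0.01870173 68
[-3.14053730e+00 -4.60969662e-06  2.70880506e+00] [ 1.13559409e+00  3.53522025e-01  1.63393965e+00  2.25319763e-06
  1.15518634e+00 -2.41555362e-03]
```

Emit:
drive_tool(targets=[-0.56,-0.593,0.04,0,0,1.15,1,-0.56,-0.593,0.04,0,0,1.15,1,-0.56,-0.593,0.04,0,0,1.15,1,-0.56,-0.593,0.04,0,0,1.15,1,-0.56,-0.593,0.04,0,0,1.15,1,-0.56,-0.593,0.04,0,0,1.15,1,-0.56,-0.593,0.04,0,0,1.15,1,-0.56,-0.593,0.04,0,0,1.15,1,-0.56,-0.593,0.04,0,0,1.15,1,-0.56,-0.593,0.04,0,0,1.15,1,-0.56,-0.593,0.04,0,0,1.15,1,-0.56,-0.593,0.04,0,0,1.15,1])

```text
clock: 1.15
eef_pos: [421.2, 92.0, 279.4]
tcp_rot: [3.141, -0.0, 1.559]
contact_force: [1.0, -0.1, 0.1]
opening: 1.001
```

Emit:
drive_tool(targets=[-0.28,0.1,0.02,0,0,0,1,-0.28,0.1,0.02,0,0,0,1,-0.28,0.1,0.02,0,0,0,1,-0.28,0.1,0.02,0,0,0,1,-0.28,0.1,0.02,0,0,0,1,-0.28,0.1,0.02,0,0,0,1,-0.28,0.1,0.02,0,0,0,1,-0.28,0.1,0.02,0,0,0,1,-0.28,0.1,0.02,0,0,0,1,-0.28,0.1,0.02,0,0,0,1])

```text
clock: 1.98
eef_pos: [517.2, -187.1, 258.8]
tcp_rot: [-3.14, -0.001, 1.557]
contact_force: [0.1, 0.7, -0.4]
opening: 0.998
```

Run:
```python
from h import *
import pickle
f=grab_frame("wrist"); cv2.imwrite("pics/w1.png",f["color"]); pickle.dump(f,open("f1.pkl","wb"))
s=sense(); print(s["eef_pos"],s["tcp_rot"])
T=np.linalg.inv(np.array(f["world_from_camera"]));F,cx,cy=K(f)
for p in [(522,-206,85),(522,-280,48),(480,-281,105)]:
    c=T@[*p,1]; print(c[:2]/c[2]*F+[cx,cy])
```

```text
[ 517.08682117 -186.33675394  259.02611319] [-3.14036572e+00 -8.43805861e-04  1.55862550e+00]
[321.25842756 227.30662114]
[321.32765943 291.15011149]
[265.32684105 333.33071793]
```

View pics/w1.png

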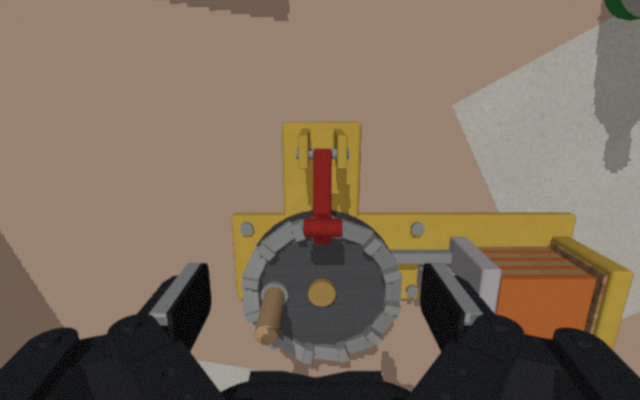

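The knob appears at (322.5,228) and the peg's top at (265,334). Both lie within 1–2 px of my projections, so I descend and pinch.

Emit:
drive_tool(targets=[-0.0195,0.006,0.04,0,0,0,1,-0.0195,0.006,0.07,0,0,0,0.8,-0.0195,0.006,0.095,0,0,0,0.7,-0.0195,0.006,0.115,0,0,0,0.6,-0.0195,0.006,0.124,0,0,0,0.6,-0.0195,0.006,0.124,0,0,0,0.3,-0.0195,0.006,0.124,0,0,0,0.1,-0.0195,0.006,0.124,0,0,0,0,-0.0195,0.006,0.124,0,0,0,0,-0.0195,0.006,0.124,0,0,0,0,-0.0195,0.006,0.124,0,0,0,0], force=30)

```text
clock: 2.95
eef_pos: [522.2, -205.7, 136.3]
tcp_rot: [-3.139, -0.001, 1.559]
contact_force: [-6.1, 3.8, -2.6]
opening: 0.323
```

Run:
```python
from h import *
s=sense(); print(s["eef_pos"],s["tcp_rot"],s["opening"],s["contact_force"],s["clock"])
# arc relative to start, (dy clamp -> tool x, dz -> tool -z)
for th in np.arange(0,1.9,.15):
    a=np.arctan2(25,-50)-th; print(round(th,2),np.round([50+55.9*np.cos(a),-(55.9*np.sin(a)-25)],1))
```

```text
[ 522.19437511 -205.72298952  136.29331973] [-3.13912708e+00 -1.24804747e-03  1.55886000e+00] 0.3225333081517894 [-6.06679159  3.75698163 -2.61731885] 2.95
0.0 [0. 0.]
0.15 [ 4.3 -7.2]
0.3 [  9.6 -13.7]
0.45 [ 15.9 -19.3]
0.6 [ 22.9 -23.9]
0.75 [ 30.5 -27.4]
0.9 [ 38.5 -29.7]
1.05 [ 46.8 -30.8]
1.2 [ 55.2 -30.7]
1.35 [ 63.4 -29.3]
1.5 [ 71.4 -26.6]
1.65 [ 78.9 -22.9]
1.8 [ 85.7 -18. ]
```

Gripped: an opening of 0.32 corresponds to the 28 mm bar. I swing along the arc, first to about 0.6 rad.

Emit:
drive_tool(targets=[0.002,0,-0.0036,0,0,0,0,0.0043,0,-0.0072,0,0,0,0,0.007,0,-0.0105,0,0,0,0,0.0096,0,-0.0137,0,0,0,0,0.0127,0,-0.0165,0,0,0,0,0.0159,0,-0.0193,0,0,0,0,0.0194,0,-0.0216,0,0,0,0,0.0229,0,-0.0239,0,0,0,0])

```text
clock: 3.62
eef_pos: [522.4, -183.7, 160.4]
tcp_rot: [-3.139, 0.001, 1.56]
contact_force: [-7.3, -2.0, -3.5]
opening: 0.32
```

Run:
```python
from h import *
s=sense(); print(s["eef_pos"],s["opening"],s["contact_force"],s["clock"])
f=grab_frame("scene");g=grab_frame("wrist")
a=cv2.resize(f["color"][170:300,130:280],(450,390),interpolation=cv2.INTER_CUBIC); b=cv2.resize(g["color"][80:400,180:460],(341,390))
cv2.imwrite("pics/s2.png",np.hstack([a,b]))
```

```text
[ 522.3919694  -183.6538182   160.36809848] 0.31990649557574546 [-7.25712655 -1.98225556 -3.47934932] 3.6167
```

View pics/s2.png

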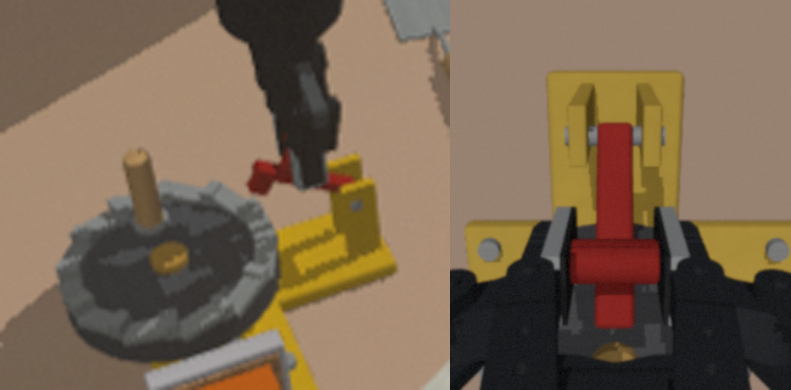

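The picture shows the pawl lifted clear, with the bar held between the pads at wrist-crop (615,260). I continue over the hinge to about 1.75.

Emit:
drive_tool(targets=[0.0038,0,-0.0019,0,0,0,0,0.0076,0,-0.0035,0,0,0,0,0.0156,0,-0.0058,0,0,0,0,0.02,0,-0.0065,0,0,0,0,0.0239,0,-0.0069,0,0,0,0,0.0323,0,-0.0068,0,0,0,0,0.0405,0,-0.0054,0,0,0,0,0.0445,0,-0.0042,0,0,0,0,0.0485,0,-0.0027,0,0,0,0,0.056,0,0.001,0,0,0,0,0.0606,0,0.0041,0,0,0,0,0.0606,0,0.0041,0,0,0,0])

```text
clock: 4.72
eef_pos: [523.2, -122.2, 156.6]
tcp_rot: [-3.139, -0.0, 1.56]
contact_force: [-9.9, 0.8, 7.1]
opening: 0.32
```

Run:
```python
from h import *
s=sense(); print(s["eef_pos"],s["opening"],s["contact_force"],s["clock"])
f=grab_frame("scene");g=grab_frame("wrist")
a=cv2.resize(f["color"][170:300,130:280],(450,390),interpolation=cv2.INTER_CUBIC); b=cv2.resize(g["color"][80:400,180:460],(341,390))
cv2.imwrite("pics/s3.png",np.hstack([a,b]))
```

```text
[ 523.17961784 -122.16507358  156.57177981] 0.31998032543189364 [-9.91085143  0.78889267  7.13894655] 4.7167
```

View pics/s3.png

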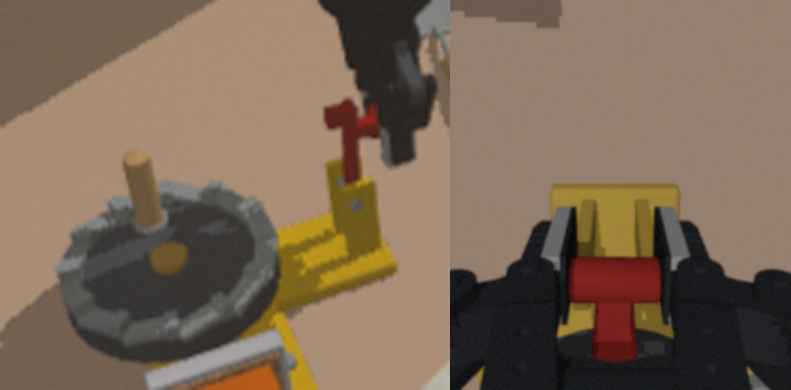

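The knob is now past the hinge (TCP y −122, clamp y about 158), which is about 1.75 rad. I release it and rise.

Emit:
drive_tool(targets=[0,0,0,0,0,0,0.5,0,0,0,0,0,0,0.7,0,0,0,0,0,0,0.7,0,0,0,0,0,0,0.7,0,0,-0.03,0,0,0,0.7,0,0,-0.06,0,0,0,0.7,0,0,-0.09,0,0,0,0.7,0,0,-0.1,0,0,0,0.7,0,0,-0.1,0,0,0,0.7])

```text
clock: 5.57
eef_pos: [526.2, -123.7, 258.3]
tcp_rot: [3.136, 0.001, 1.559]
contact_force: [-0.1, 0.9, -0.1]
opening: 0.701
```

Run:
```python
from h import *
s=sense(); print(s["eef_pos"],s["tcp_rot"],s["opening"],s["contact_force"],s["clock"])
f=grab_frame("scene");g=grab_frame("wrist");t=grab_frame("top")
a=cv2.resize(f["color"][170:300,130:280],(450,390),interpolation=cv2.INTER_CUBIC); b=cv2.resize(g["color"][80:400,180:460],(341,390))
cv2.imwrite("pics/s4.png",np.hstack([a,b]))
```

```text
[ 526.21694371 -123.68676233  258.31918816] [3.13571920e+00 1.31943140e-03 1.55874884e+00] 0.7007326310888509 [-0.08216866  0.90530333 -0.13489438] 5.5667
```

View pics/s4.png

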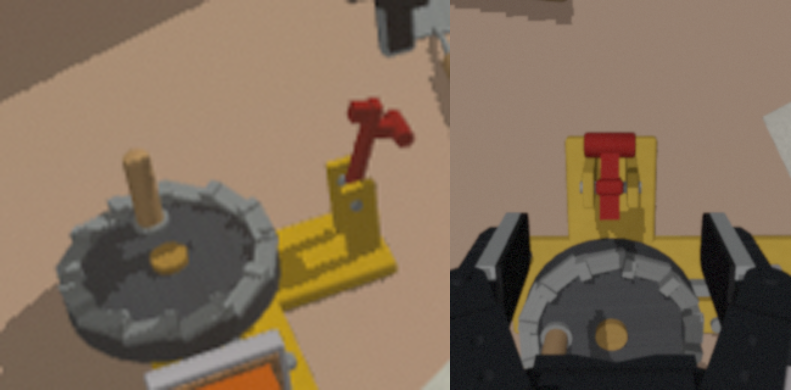

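The pawl stays thrown back by itself (knob at scene-crop (395,128), beyond the hinge). Next is the peg: move over it, descend and grip.

Emit:
drive_tool(targets=[-0.04,-0.011,0,0,0,0,0.7,-0.08,-0.022,0,0,0,0,0.7,-0.12,-0.033,0,0,0,0,0.7,-0.158,-0.044,0,0,0,0,0.7,-0.158,-0.044,0,0,0,0,0.7,-0.158,-0.044,0.03,0,0,0,0.7,-0.158,-0.044,0.03,0,0,0,0.7])

```text
clock: 6.3
eef_pos: [475.8, -280.0, 220.0]
tcp_rot: [-3.135, -0.004, 1.557]
contact_force: [-1.5, 1.2, -1.2]
opening: 0.705
```

Run:
```python
from h import *
s=sense(); print(s["eef_pos"],s["tcp_rot"],s["opening"],s["contact_force"],s["clock"])
```

```text
[ 475.84762085 -280.02314692  220.01684081] [-3.13475549 -0.00405029  1.55694407] 0.7045017064432245 [-1.54398541  1.2405511  -1.15216688] 6.3
```

Emit:
drive_tool(targets=[0,0,0,0,0,0,0.7,0,0,0,0,0,0,0.7,0,0,0,0,0,0,0.7])

```text
clock: 6.55
eef_pos: [479.1, -280.3, 225.7]
tcp_rot: [3.141, 0.0, 1.56]
contact_force: [-0.2, -0.5, -0.4]
opening: 0.702
```

Run:
```python
from h import *
g=grab_frame("wrist"); s=sense(); print(s["eef_pos"],s["tcp_rot"],s["contact_force"],s["clock"])
cv2.imwrite("pics/w5.png",g["color"])
T=np.linalg.inv(np.array(g["world_from_camera"]));F,cx,cy=K(g)
for p in [(522,-281,48),(480,-281.7,105),(480,-281.7,50)]:
    c=T@[*p,1]; print(c[:2]/c[2]*F+[cx,cy])
```

```text
[ 479.21789928 -280.42831679  225.93897092] [3.14080505e+00 4.53397462e-04 1.55974138e+00] [ 0.01749626  0.01242131 -0.12695818] 6.6
[373.19573413 201.06437334]
[315.1717895  230.83654764]
[315.19975225 203.36093399]
```

View pics/w5.png

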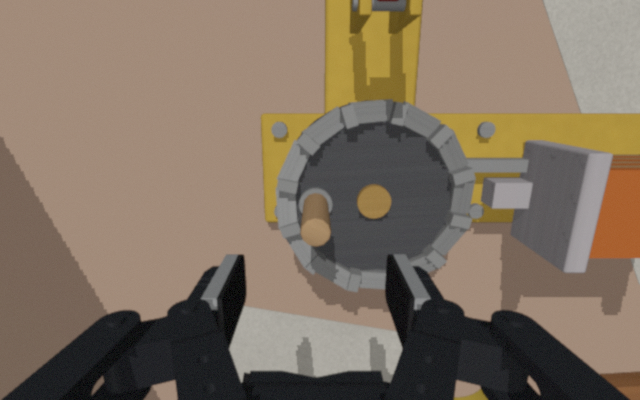

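The peg's top is at (316,232) and the hub at (374,202), both within 1 px of prediction (peg ≈ (480.4, −282)). Descend and grip.

Emit:
drive_tool(targets=[-0.002,0.001,0.03,0,0,0,0.7,-0.002,0.001,0.06,0,0,0,0.6,-0.002,0.001,0.08,0,0,0,0.5,-0.002,0.001,0.092,0,0,0,0.5,-0.002,0.001,0.092,0,0,0,0.3,-0.002,0.001,0.092,0,0,0,0.1,-0.002,0.001,0.092,0,0,0,0,-0.002,0.001,0.092,0,0,0,0,-0.002,0.001,0.092,0,0,0,0,-0.002,0.001,0.092,0,0,0,0], force=30)

```text
clock: 7.43
eef_pos: [479.3, -282.7, 133.9]
tcp_rot: [-3.141, 0.0, 1.559]
contact_force: [-6.0, 0.6, 0.4]
opening: 0.201
```

Run:
```python
from h import *
s=sense(); print(s["eef_pos"],s["tcp_rot"],s["opening"],s["contact_force"],s["clock"])
for d in np.arange(0.125,1.7,.125):
    a=np.pi+d; print(round(d,3),"tool x,y",np.round([42*np.sin(a),42*np.cos(a)+42],1))
```

```text
[ 479.33148314 -282.74393197  133.88074695] [-3.14129930e+00  2.68468645e-05  1.55887187e+00] 0.2008552367859997 [-6.03293174  0.58766442  0.38984283] 7.4333
0.125 tool x,y [-5.2  0.3]
0.25 tool x,y [-10.4   1.3]
0.375 tool x,y [-15.4   2.9]
0.5 tool x,y [-20.1   5.1]
0.625 tool x,y [-24.6   7.9]
0.75 tool x,y [-28.6  11.3]
0.875 tool x,y [-32.2  15.1]
1.0 tool x,y [-35.3  19.3]
1.125 tool x,y [-37.9  23.9]
1.25 tool x,y [-39.9  28.8]
1.375 tool x,y [-41.2  33.8]
1.5 tool x,y [-41.9  39. ]
1.625 tool x,y [-41.9  44.3]
```

Gripped (opening 0.20, about 17 mm). Turn to about 0.75 rad.

Emit:
drive_tool(targets=[-0.0052,0.0003,0,0,0,0,0,-0.0104,0.0013,0,0,0,0,0,-0.0154,0.0029,0,0,0,0,0,-0.0201,0.0051,0,0,0,0,0,-0.0246,0.0079,0,0,0,0,0,-0.0286,0.0113,0,0,0,0,0,-0.0286,0.0113,0,0,0,0,0])

```text
clock: 8.02
eef_pos: [492.7, -312.2, 133.9]
tcp_rot: [3.138, 0.001, 1.558]
contact_force: [4.5, 5.0, -2.0]
opening: 0.201
```

Emit:
drive_tool(targets=[-0.0036,0.0038,0,0,0,0,0,-0.0067,0.008,0,0,0,0,0,-0.0093,0.0126,0,0,0,0,0,-0.0113,0.0175,0,0,0,0,0,-0.0126,0.0225,0,0,0,0,0,-0.013,0.025,0,0,0,0,0,-0.0133,0.0277,0,0,0,0,0,-0.0133,0.0277,0,0,0,0,0])

```text
clock: 8.68
eef_pos: [517.9, -323.3, 133.7]
tcp_rot: [-3.139, -0.004, 1.558]
contact_force: [-3.8, 14.7, 10.1]
opening: 0.198
```

Run:
```python
from h import *
s=sense(); print(s["eef_pos"],s["opening"],s["contact_force"],s["clock"])
```

```text
[ 517.9399574  -323.31913243  133.71203766] 0.19797068328722636 [-3.8083859  14.65372479 10.06399831] 8.6833
```

Emit:
drive_tool(targets=[0.001,0.001,0,0,0,0,0,0.0015,0.002,0,0,0,0,0,0.0015,0.003,0,0,0,0,0,0.0015,0.003,0,0,0,0,0])

```text
clock: 9.02
eef_pos: [518.6, -323.0, 133.7]
tcp_rot: [-3.135, -0.002, 1.559]
contact_force: [-16.7, 5.9, 14.0]
opening: 0.203
```

At (518.6, −323.0), where I predict the 1.5 rad stop at (518.9, −323.4), with the force rising. One more small push to confirm.

Emit:
drive_tool(targets=[0.0005,0.001,0,0,0,0,0,0.0005,0.002,0,0,0,0,0,0.0005,0.002,0,0,0,0,0])

```text
clock: 9.27
eef_pos: [519.0, -322.8, 133.6]
tcp_rot: [-3.132, -0.002, 1.56]
contact_force: [-24.5, 1.6, 18.4]
opening: 0.207
```

The peg is at its stop: 0.4 mm more travel for 8 N more force. Release and rise clear.

Emit:
drive_tool(targets=[0,-0.001,0,0,0,0,0.3,0,-0.001,0,0,0,0,0.5,0,-0.001,0,0,0,0,0.6,0,-0.001,0,0,0,0,0.6,0,-0.001,-0.03,0,0,0,0.6,0,-0.001,-0.06,0,0,0,0.6,0,-0.001,-0.1,0,0,0,0.6,-0.03,-0.03,-0.13,0,0,0,0.6,-0.06,-0.06,-0.16,0,0,0,0.6,-0.09,-0.09,-0.18,0,0,0,0.6,-0.09,-0.09,-0.18,0,0,0,0.6,-0.09,-0.09,-0.18,0,0,0,0.6])

```text
clock: 10.27
eef_pos: [430.7, -415.8, 316.8]
tcp_rot: [3.138, 0.005, 1.556]
contact_force: [-0.6, 0.2, 0.6]
opening: 0.604
```

Run:
```python
from h import *
s=sense(); print(s["eef_pos"],s["opening"],s["contact_force"],s["clock"])
f=grab_frame("scene");t=grab_frame("top")
a=cv2.resize(f["color"][170:370,100:300],(400,400),interpolation=cv2.INTER_CUBIC)
b=cv2.resize(t["color"][100:250,350:500],(400,400),interpolation=cv2.INTER_CUBIC)
cv2.imwrite("pics/s6.png",np.hstack([a,b]))
# is blue clamp unchanged?
import pickle; f0=pickle.load(open("f0.pkl","rb"))
for n,g,sl in (("scene",f,np.s_[150:240,340:450]),("top",t,np.s_[150:230,195:300])):
    print(n,"blue diff",cv2.absdiff(g["color"][sl],f0[n]["color"][sl]).max(2).__gt__(40).sum())
```

```text
[ 430.6834472  -415.79190191  316.83793906] 0.6035153265011128 [-0.56418337  0.24264027  0.60659552] 10.2667
scene blue diff 567
top blue diff 0
```

View pics/s6.png

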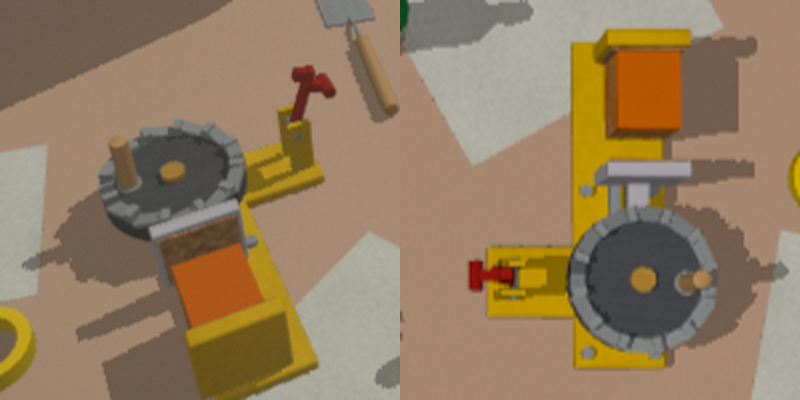

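The picture shows the pawl thrown back, the jaw well off the block, and the peg on the −y side at crop (702,280). I'll measure the peg's angle before handing in.

Run:
```python
from h import *
f=grab_frame("scene");t=grab_frame("top")
def blob(g,x0,y0,x1,y1):
    hsv=cv2.cvtColor(g["color"][y0:y1,x0:x1],cv2.COLOR_BGR2HSV); m=cv2.inRange(hsv,(8,70,60),(24,220,255))
    N,L,st,c=cv2.connectedComponentsWithStats(m); return [(st[i].tolist(),np.round(c[i]+[x0,y0],1)) for i in range(1,N) if st[i,4]>15]
for x in blob(t,425,185,475,220): print(x, plane(t,*x[1],105),plane(t,*x[1],48))
p,e=tri(ray(t,350+702/8*3,100+280/8*3),ray(f,100+119/2,170+143/2)); h=plane(t,441,204.5,48); print(p,e,"angle",np.arctan2(p[1]-h[1],p[0]-h[0])+np.pi+.013)
k,e=tri(ray(t,350+477/8*3,100+275/8*3),ray(f,100+323/2,170+85/2)); print("knob",k,e)
d=cv2.absdiff(cv2.cvtColor(f["color"],cv2.COLOR_BGR2HSV),cv2.cvtColor(__import__("pickle").load(open("f0.pkl","rb"))["scene"]["color"],cv2.COLOR_BGR2HSV))[150:240,340:450,0]
print("blue hue diff",(np.minimum(d,180-d)>25).sum(), sense()["clock"])
```

```text
([37, 0, 13, 35, 261], array([470.5, 200.5])) [ 526.40690457 -341.19774465  105.        ] [ 530.24127968 -357.00266893   48.        ]
([11, 15, 11, 10, 86], array([440.8, 204.5])) [ 517.23686032 -268.5791526   105.        ] [ 520.64646612 -281.02028188   48.        ]
([29, 16, 13, 8, 78], array([460.3, 204.8])) [ 516.10030888 -316.08220213  105.        ] [ 519.45726802 -330.72373927   48.        ]
[ 561.57015402 -446.54262483  253.615968  ] 302.109452493969 angle 1.8269201871175043
knob [ 584.59784558 -283.85540613  261.33354626] 300.4888853574489
blue hue diff 492 10.4667
```

Run:
```python
from h import *
import pickle; f0=pickle.load(open("f0.pkl","rb"))
f=grab_frame("scene");t=grab_frame("top")
p,e=tri(ray(t,463.2,204.9),ray(f,159.5,241.5)); h=plane(t,441,204.5,48); print(p,e,"angle",np.arctan2(p[1]-h[1],p[0]-h[0])+np.pi+.013)
k,e=tri(ray(t,378.9,203),ray(f,261.5,212.5)); print("knob",k,e)
sl=np.s_[140:250,340:460]
cv2.imwrite("pics/b.png",cv2.resize(np.hstack([f0["scene"]["color"][sl],f["color"][sl]]),None,fx=3,fy=3))
```

```text
[ 516.71583084 -322.13747152   99.16781618] 5.0547851263960615 angle 1.4874057118597366
knob [ 523.10250037 -116.98617412   98.4108215 ] 2.6865280633733617
```

View pics/b.png

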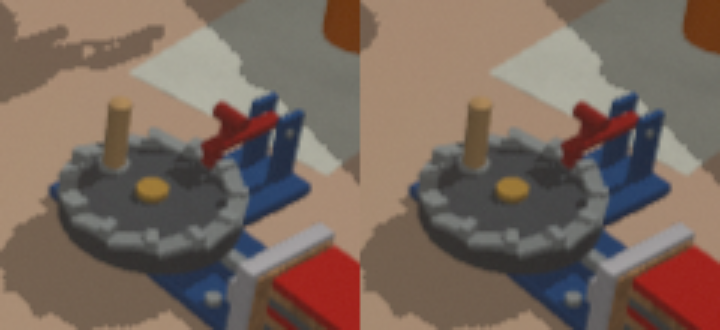

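The blue clamp is unchanged; only the arm's shadow (upper left) moved. The wheel measures about 1.49 rad. The yellow knob is at about clamp y 164, z 98, on its back stop.

```bash
python3 -c "
from rig import sign_off; print(sign_off())"
```

```text
the job is handed in; nothing more can be done
None
```

The yellow clamp is open, and I handed the job in at about 10.5 s. I pinched the yellow pawl's knob, swung it over the hinge and released it at about 1.75 rad. Then I gripped the crank peg and turned the wheel counterclockwise until it met its stop.

Last checks:
- **Pawl:** it stays up by itself. Its knob measures about (164, 98) mm in the clamp's y and z; the back stop is (165, 99).
- **Wheel:** it measures about 1.49 rad against the 1.5 rad stop. At the stop, the last push moved the peg only 0.4 mm for 8 N more force. The jaw is visibly off the block.
- **Blue clamp:** it looks unchanged. An automatic comparison of the scene view flagged a difference there, but the enlarged picture showed only the arm's shadow had moved; the top view showed no difference.
- **Forces:** the highest reading I saw at the wrist was about 31 N, while pressing against the stop, and the gripper is clear of everything.
- **Measurement error:** the final two-view measurement of the peg's top was poor. The rays missed each other by 5 mm and gave a height of 99 mm instead of 105, so the wheel angle is good to roughly ±0.1 rad. The contact with the stop is the better evidence.

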